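Clip the hanging pot onto the utensil rail

TASK

Hang the steel pot with the snap hook on the utensil rail: from the robot's side, push the hook onto the bar of the rail until the sprung gate flicks shut behind the bar, then tug the pot back towards the robot with about 5 to 10 newtons so that the bar bears on the shut gate and proves it holds. Then lower the pot gently until its weight hangs on the bar, and let go. Never load the rail with more than 15 newtons, and do not disturb the other things on the counter.

Things in the scene. Friction and masses are not known exactly. Their poses are not given: they have to be found in the camera images.
- pot_lug (a point): Centre of the pot's grip lug, 165 mm above the underside, on the cup's axis, axes as the pot's. The lug is a steel block 36 mm (x) by 14 mm (y) by 38 mm high: grip it from above across the 14 mm (fingers closing along y). Fingertips up to 22 mm below this point stay clear of the bar.
- hook_eye (a point): Point inside the hook, 45 mm below pot_lug, pot axes. From here, in mm: spine's inner face x -16; lower arm's top z -23; nose x 14 to 22, lower end z +6; gate x 15 to 21; roof a shallow arch, its peak at x 0, z +18 to +21, under which the bar ends. Plates 12 thick in y. Bar's axis should go in at z -2 to -8; it meets the gate at x +25 and the rigid spine at x -11.
- gate (a joint): Sprung gate, a dark steel finger 24 mm high hinged at its foot, closing the hook's mouth; about 5 to 9 N open it. 0 = shut, positive = swung inward, up to 1.35 rad. It slips off the bar and flicks shut when the bar's axis comes to about x -5 to -9 mm from hook_eye. Tugged back, the bar bears on the shut gate at x +10 mm.
- rail_spot (a point): Middle of the slots' line above a clear place for the pot, 200 mm above the counter. The rigid steel bar, 10 mm thick, runs level along this frame's y; x points away from the robot's side. Its ends are clamped in 34 mm slots of the post heads, so its true axis lies up to 10 mm nearer or farther in x than this point, not reported: feel for it. Its height is true.
- rail: The whole rail, fixed; origin on the counter, 35 mm in +y from rail_spot. Posts stand at y +205 and -135 mm from rail_spot (feet 68 mm across, heads 48 mm in x by 16 by 24 mm); a ladle hangs from the bar at y +150 mm from rail_spot, against the bar and moving nowhere.
- pot: Pot to hang, loose, upright, 0.2 to 0.35 kg, 184 mm tall: a steel cup 64 mm across, 68 mm high; from its wall at -x a strap rises and bends over into a snap hook whose mouth faces +x; a grip lug sits on the bend. Origin: centre of its underside, z up, x out of the hook's mouth. The other steel cup has no hook.
- tin_cup: A plain open steel cup without hanger, 62 mm across and 60 mm high, a bystander; origin under its centre.
- salt_dish: Small lidded white salt dish, 52 mm across and 34 mm high, a bystander standing under the bar; origin under its centre. The hung pot clears it.
- grinder_a: Steel and black grinder, 42 mm across and 130 mm high, a bystander; origin under its centre.
- grinder_b: The other grinder, the same; a bystander.
- soap: Brown bottle, 66 mm across and 170 mm high, a bystander; origin under its centre.
- jar: White banded jar with lid, 95 mm across and 108 mm high, a bystander; origin under its centre.
Not all that is in view belongs to the job. Leave any green or yellow look-alike of the pot alone.

How it is judged:
On the way, in this order (a step that is already met when the one before it is completed fails the run):
1. the bar has pushed the gate open (value of joint gate above 0.4 rad and contact force between pot and rail above 0.5 N), for 0.02 s.
2. the bar is inside the hook and the gate has flicked shut behind it (value of joint gate below 0.12 rad and x of hook_eye in the frame of rail_spot between -0.012 and 0.03 m and z of hook_eye in the frame of rail_spot between -0.024 and 0.024 m), for 0.1 s.
3. tug test: with the gate shut, the pot is pulled back towards the robot so that the bar bears on the gate side of the hook with more than 4 N for 0.1 s (value of joint gate below 0.15 rad and contact force between pot and rail above 4 N and x of hook_eye in the frame of rail_spot between -0.024 and 0.002 m and z of hook_eye in the frame of rail_spot between -0.01 and 0.014 m), for 0.1 s.
At the end, for the whole second after the job is handed in: The pot hangs free from the bar, the bar inside the hook under its roof (hook_eye 8 to 22 mm below the bar and within 24 mm of rail_spot in x), gate shut (below 0.1 rad), pot upright within 0.25 rad and still (below 0.05 m/s) (value of joint gate below 0.1 rad and x of hook_eye in the frame of rail_spot between -0.024 and 0.024 m and z of hook_eye in the frame of rail_spot between -0.022 and -0.008 m and angle between pot's own z axis and vertical below 0.25 rad and linear speed of pot below 0.05 m/s); the robot touches nothing.
It fails at once if the rail is loaded with more than 15 N by the pot or by the robot (contact force between any of pot, the arm, the fingers and rail above 15 N).
It fails at once if a bystander is moved more than 20 mm (distance of any of tin_cup, salt_dish, grinder_a, grinder_b, soap, jar from where it was at the start of the episode above 0.02 m).
It also fails if it takes over 67 s, if anything falls off the work surface, if the arm or the gripper's body presses on something with over 40 N, if the wrist force passes 120 N, or if a joint passes its speed limit or range.

ROBOT

A 7-joint arm with a two-finger parallel gripper is mounted at the origin on the work surface. World frame = base frame: x ahead of the robot, y to its left, z up, the work surface at z = 0. Lengths are in m, angles in rad, forces in N, time in s.
With the tool pointing down it reaches from about 0.4 to 0.9 m from the base axis. Payload 5.6 kg.
Tool frame: the origin (TCP) lies midway between the tips of the shut fingers; the grasp point (between the pads) lies 19 mm behind it; z points along the fingers, y is the line along which they close (so a half turn about z gives the same grasp; the last joint's range is limited). The gripper opens to 92 mm and grips with 3 to 60 N. Pads are 20 mm wide; open, the fingers measure 128 mm over their backs; the gripper's body (75 mm by 189 mm) begins 69 mm behind the grasp point.
Start: joints at [-1.16, 0.468, -0.012, 1.603, 0.006, 1.071, -0.056], TCP at [0.285, 0.584, 0.215] pointing down, gripper open.
Joint ranges: [-2.53, 2.53], [-0.31, 2.02], [-1.57, 1.55], [0.28, 2.44], [-1.29, 4.43], [0.15, 1.84], [-2.92, 2.92]. Speed limits (rad/s): [2.57, 2.57, 3.14, 3.14, 3.14, 3.14, 3.14].

INTERFACE

Orientations are given as a unit quaternion [w, x, y, z].
In Python, from plant import env gives the robot as it stands.
- The arm moves only by the tool drive_tool, never from a script. Its argument "targets" is a list of rows, each a list of 3 entries, a list of its own where there are three numbers: the turn, a rotation vector about the tool's x, y, z in units of 5 degrees (1.0 is 5 degrees), then the shift along the tool's x, y, z in units of 30 mm (1.0 is 30 mm), then the opening, from 0 (shut) to 1 (fully open). In form: [[[rx, ry, rz], [tx, ty, tz], claw], ...]. A call has 1 to 5 rows; each row is the pose to reach, as a shift and turn from the pose commanded when the call began, along the tool's axes at that moment; what a row does not reach only later rows make up. A row lasts 1/12 s, in which the tool goes at most 41.7 mm and 7.16 degrees, less where a joint would pass 70% of its speed; a pose out of reach is approached as far as the arm can. A call with a gripper value outside its range is refused whole. The fingers move at their own pace and stop on an object; "grip_force" is the grip in N (left out, the last holds). Time passes only in rows, so rows that repeat a pose let the fingers close. It gives the time, the measured TCP pose, the force, the opening and the grip force at its end, in the units of the state.
- env.read_state(): the state, without advancing time (a new reading comes with each control period).
- env.camera(name): name is "scene" or "side" or "wrist"; returns a dict with "color" (384x512x3 uint8, red, green, blue), "vertical_fov" (degrees; the focal length in pixels is half the picture's height over the tangent of half this angle, whatever the lens; pixels are square), "cx", "cy" (the principal point, pixels), "dist_coeffs" ([k1, k2, p1, p2, k3] as OpenCV has them; the pictures are not rectified), "extrinsics" (4x4, takes a point from world to camera coordinates); the wrist camera has in their place "tool_from_camera" (4x4, takes a point from camera to tool coordinates, whose origin is the TCP and whose axes are the flange's). Camera axes: x right, y down, z forward; pixel columns grow to the right and rows downward; lengths in m; the calibration is good to about 2 mm. A picture is of the moment at which its call begins: read the wrist's pose just before it. There is no depth.
- env.close_job(): hands the job in; it is judged then, once.
The state is a dict: "clock": time; "joint_positions": joint angles; "qd": joint speeds; "effort": joint torques, N m; "tool_pos": TCP position; "tcp_rot": TCP orientation; "force": force on the tool from outside, world axes, zero at the start; "wrist_torque": the same for the moment, N m; "width": finger opening in m; "grip_force": force on a finger pad.
Only numpy, scipy, OpenCV 4.12 (cv2) and the standard library are available. Lean on these libraries where they do the work, as an engineer would, in place of code of your own. Each camera call takes 0.05 s, during which the arm holds its last target. There are 200 camera calls.

## Working session

There is one attempt and no reset: what is moved stays moved. The work goes in short steps, Python scripts to look and compute and a tool call to move; the robot and the scene stay as the last step left them, time stands still between calls to the robot, and variables do not carry over. Pictures are saved under pics/ and viewed, at most 10 in all, crops included, and the job is handed in when it is done.

Besides the shell and the picture viewer there is one more tool, called after "Call:" as name([rows], argument=value, ...), one row to a line, values as JSON. drive_tool: Moves the arm, as the interface text tells. Its arguments: {"type":"object","properties":{"targets":{"type":"array","items":{"type":"array"}},"grip_force":{"type":"number"}},"required":["targets"]}

```bash
mkdir -p pics; ls
cat > h.py <<'E'
import numpy as np, cv2
from plant import env
def K(c):
    f=c["color"].shape[0]/2/np.tan(np.radians(c["vertical_fov"])/2)
    return np.array([[f,0,c["cx"]],[0,f,c["cy"]],[0,0,1.]])
def R(q):
    from scipy.spatial.transform import Rotation as Ro
    return Ro.from_quat([q[1],q[2],q[3],q[0]]).as_matrix()
def E(c,s=None):
    if "extrinsics" in c: return np.array(c["extrinsics"])
    T=np.eye(4);T[:3,:3]=R(s["tcp_rot"]);T[:3,3]=s["tool_pos"]
    return np.linalg.inv(T@np.array(c["tool_from_camera"]))
def ray(c,px,s=None):
    p=cv2.undistortPoints(np.array([[px]],float),K(c),np.array(c["dist_coeffs"],float))[0,0]
    M=np.linalg.inv(E(c,s)); d=M[:3,:3]@np.array([p[0],p[1],1]); return M[:3,3],d/np.linalg.norm(d)
def plane(c,px,z,s=None):
    o,d=ray(c,px,s); return o+d*(z-o[2])/d[2]
def tri(rs):
    A=sum(np.eye(3)-np.outer(d,d) for o,d in rs); b=sum((np.eye(3)-np.outer(d,d))@o for o,d in rs)
    return np.linalg.solve(A,b)
def proj(c,P,s=None):
    e=E(c,s); return cv2.projectPoints(np.array(P,float).reshape(-1,1,3),cv2.Rodrigues(e[:3,:3])[0],e[:3,3],K(c),np.array(c["dist_coeffs"],float))[0][:,0]
def save(c,n): cv2.imwrite("pics/"+n,c["color"][:,:,::-1])
E
python3 - <<'E'
from h import *
s=env.read_state();print(s)
import pickle
cs={}
for n in("scene","side","wrist"):
    c=env.camera(n);cs[n]=c;save(c,n+".png")
    print(n,np.round(np.linalg.inv(E(c,s)),3))
pickle.dump((s,cs),open("c0.pkl","wb"))
E
```

```text
pics
{'clock': 0.0, 'joint_positions': array([-1.15997889,  0.46839272, -0.01158776,  1.60363608,  0.00598258,
        1.0713787 , -0.05628866]), 'qd': array([ 9.38598386e-04,  5.94515172e-06,  9.95392174e-04,  1.31503937e-03,
       -1.36421805e-03,  4.14984885e-04, -2.52553936e-04]), 'effort': array([-5.57943895e-04, -5.20548320e+01, -1.31786254e-02, -2.43757939e+01,
       -5.68418205e-02,  1.71439239e-02,  1.69315263e-04]), 'tool_pos': array([0.28476931, 0.58364546, 0.21362509]), 'tcp_rot': array([-1.43525611e-04,  2.25002704e-01,  9.74357732e-01, -8.78543374e-04]), 'force': array([ 0.3276878 ,  0.1944007 , -0.04500041]), 'wrist_torque': array([ 0.00983776, -0.04240014, -0.00880018]), 'grip_force': 0.0, 'width': 0.09247576354726482}
scene [[ 0.099  0.831 -0.547  1.204]
 [ 0.995 -0.075  0.066 -0.104]
 [ 0.014 -0.551 -0.835  1.178]
 [ 0.     0.     0.     1.   ]]
side [[ 0.706 -0.369  0.604 -0.256]
 [-0.708 -0.384  0.593 -0.773]
 [ 0.013 -0.846 -0.533  0.798]
 [ 0.     0.     0.     1.   ]]
wrist [[ 0.438  0.861  0.26   0.212]
 [ 0.899 -0.419 -0.128  0.62 ]
 [-0.001  0.289 -0.957  0.383]
 [ 0.     0.     0.     1.   ]]
```

View pics/scene.png

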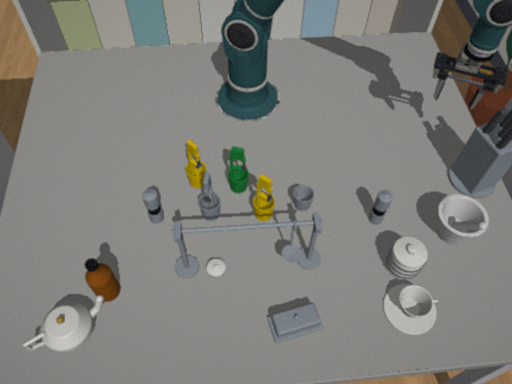

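View pics/side.png

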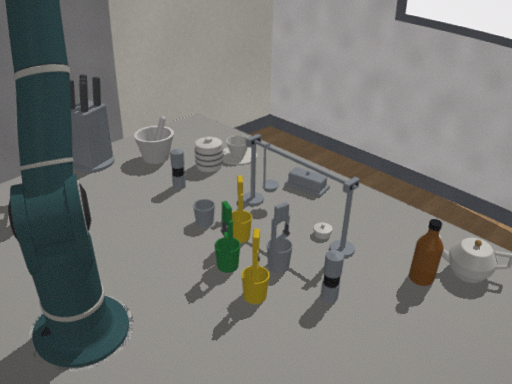

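The scene view shows five things that could be taken for the pot:
- steel pot with hook at (209,200)
- yellow look-alikes at (196,165) and (264,200)
- green look-alike at (238,172)
- plain tin cup at (303,198)

I choose the steel one at (209,200), which is at (279,240) in the side view. Next I check it in a close crop.

Run:
```python
import pickle
from h import *
s,cs=pickle.load(open("c0.pkl","rb"))
a=cs["scene"]["color"][160:290,160:335]; b=cs["side"]["color"][120:310,195:370]
a=cv2.resize(a,None,fx=2.2,fy=2.2*1.46*0+2.2,interpolation=cv2.INTER_CUBIC)
b=cv2.resize(b,None,fx=2.2,fy=2.2,interpolation=cv2.INTER_CUBIC)
im=np.zeros((max(a.shape[0],b.shape[0]),a.shape[1]+b.shape[1],3),np.uint8)
im[:a.shape[0],:a.shape[1]]=a; im[:b.shape[0],a.shape[1]:]=b
cv2.imwrite("pics/crop1.png",im[:,:,::-1]); print(im.shape)
```

```text
(418, 770, 3)
```

View pics/crop1.png

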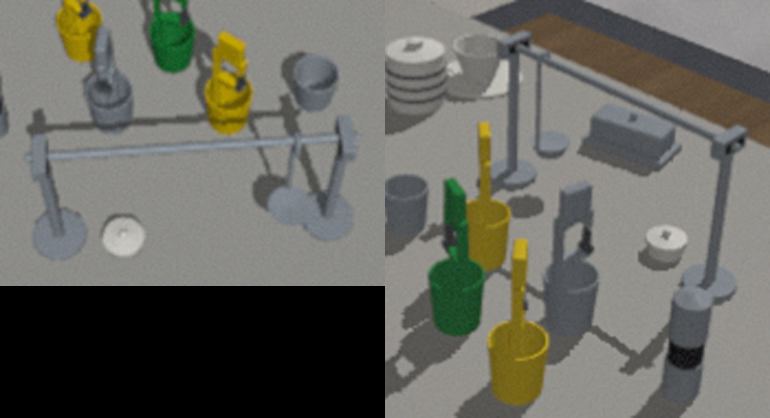

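Run:
```python
import pickle
from h import *
s,cs=pickle.load(open("c0.pkl","rb"))
A,B=cs["scene"],cs["side"]
a=lambda u,v:(160+u/2.2,160+v/2.2); b=lambda u,v:(195+(u-385)/2.2,120+v/2.2)
for n,u,v in(("footL",(60,234),(709,281)),("footR",(327,216),(513,173)),("headL",(39,150),(729,143)),("headR",(345,133),(515,45)),("rim",(109,92),(571,279)),("lug",(104,42),(576,201))):
    r=[ray(A,a(*u)),ray(B,b(*v))];P=tri(r)
    print(n,P.round(3),"res",[round(float(np.linalg.norm(np.cross(P-o,d))),4) for o,d in r])
for n,u,z in(("footL",(60,234),.005),("footR",(327,216),.005),("salt",(123,232),.03),("tin",(315,72),.06),("yel",(233,93),.068),("grn",(172,42),.068)):
    print(n,plane(A,a(*u),z).round(3))
for n,v,z in(("footL",(709,281),.005),("footR",(513,173),.005),("rim",(571,279),.068),("yel2",(517,340),.068),("yel1",(487,218),.068),("grn",(456,281),.068),("grinder",(692,300),.13)): print(n,plane(B,b(*v),z).round(3))
print("barpts",plane(A,a(60,156),.2),plane(A,a(330,143),.2), plane(B,b(535,56),.2),plane(B,b(712,131),.2))
```

```text
footL [ 0.645 -0.224  0.005] res [0.0003, 0.0003]
footR [0.651 0.115 0.003] res [0.0002, 0.0002]
headL [ 0.638 -0.227  0.203] res [0.002, 0.002]
headR [0.646 0.113 0.202] res [0.0021, 0.0021]
rim [ 0.474 -0.151  0.061] res [0.0, 0.0]
lug [ 0.472 -0.152  0.168] res [0.0022, 0.0022]
footL [ 0.645 -0.225  0.005]
footR [0.651 0.115 0.005]
salt [ 0.662 -0.145  0.03 ]
tin [0.466 0.123 0.06 ]
yel [0.495 0.01  0.068]
grn [ 0.406 -0.063  0.068]
footL [ 0.646 -0.224  0.005]
footR [0.649 0.113 0.005]
rim [ 0.467 -0.157  0.068]
yel2 [ 0.351 -0.188  0.068]
yel1 [ 0.483 -0.007  0.068]
grn [ 0.373 -0.072  0.068]
grinder [ 0.466 -0.317  0.13 ]
barpts [ 0.64418191 -0.20286108  0.2       ] [0.65488892 0.09664064 0.2       ] [0.64423494 0.07303561 0.2       ] [ 0.65124391 -0.19700559  0.2       ]
```

The crop confirms the steel pot: grey hook with a dark gate, mouth facing right in the side view, so roughly towards +x/−y. Now I go above it for a near look with the wrist camera.

Call:
drive_tool([
  [[0,0,0],[-0.8,-0.9,-0.8],1],
  [[0,0,0],[-1.6,-1.9,-1.6],1],
  [[0,0,0],[-2.4,-2.9,-2.4],1],
  [[0,0,0],[-3.2,-3.8,-3.2],1],
  [[0,0,0],[-4.0,-4.8,-3.3],1],
])

```text
clock: 0.57
tool_pos: [0.3289, 0.4086, 0.3153]
tcp_rot: [0.001, 0.224, 0.975, 0.002]
force: [0.6, 1.0, 1.3]
width: 0.0919
grip_force: 0.0
```

Call:
drive_tool([
  [[0,0,0],[-0.8,-1.0,0],1],
  [[0,0,0],[-1.6,-2.0,0],1],
  [[0,0,0],[-2.4,-3.0,0],1],
  [[0,0,0],[-3.2,-3.9,0],1],
  [[0,0,0],[-4.1,-4.9,0],1],
])

```text
clock: 0.98
tool_pos: [0.3741, 0.2209, 0.3124]
tcp_rot: [-0.0, 0.224, 0.974, 0.0]
force: [1.1, 0.4, 0.3]
width: 0.0916
grip_force: 0.0
```

Call:
drive_tool([
  [[0,0,0],[-0.8,-1.0,0],1],
  [[0,0,0],[-1.6,-2.0,0],1],
  [[0,0,0],[-2.4,-3.0,0],1],
  [[0,0,0],[-3.2,-3.9,0],1],
  [[0,0,0],[-4.1,-4.9,0],1],
])

```text
clock: 1.4
tool_pos: [0.4202, 0.0349, 0.3125]
tcp_rot: [0.0, 0.225, 0.974, 0.0]
force: [0.6, 0.1, 0.4]
width: 0.0918
grip_force: 0.0
```

Call:
drive_tool([
  [[0,0,0],[-0.9,-1.0,0],1],
  [[0,0,0],[-1.7,-2.0,0],1],
  [[0,0,0],[-2.5,-3.0,0],1],
  [[0,0,0],[-3.3,-3.9,0],1],
  [[0,0,0],[-3.7,-4.4,0],1],
])

```text
clock: 1.82
tool_pos: [0.4624, -0.1354, 0.3127]
tcp_rot: [0.001, 0.227, 0.974, -0.001]
force: [0.4, 0.6, 0.7]
width: 0.0918
grip_force: 0.0
```

Call:
drive_tool([
  [[0,0,0],[0,0,0],1],
  [[0,0,0],[0,0,0],1],
  [[0,0,0],[0,0,0],1],
])

```text
clock: 2.07
tool_pos: [0.4621, -0.1299, 0.3121]
tcp_rot: [-0.0, 0.224, 0.974, 0.0]
force: [0.2, -0.9, 0.3]
width: 0.0919
grip_force: 0.0
```

Run:
```python
import pickle
from h import *
s=env.read_state(); c=env.camera("wrist"); pickle.dump((s,c),open("w1.pkl","wb")); print(s["tool_pos"],s["force"])
im=cv2.resize(c["color"],(800,600),interpolation=cv2.INTER_CUBIC); cv2.imwrite("pics/w1.png",im[:,:,::-1])
print("lug top pred",proj(c,[[.472,-.153,.184],[.472,-.153,.0]],s))
```

```text
[ 0.46208516 -0.12990389  0.31207775] [ 0.17484292 -0.92103434  0.26679833]
lug top pred [[234.9307976  206.05519286]
 [241.40903501 166.42184315]]
```

View pics/w1.png

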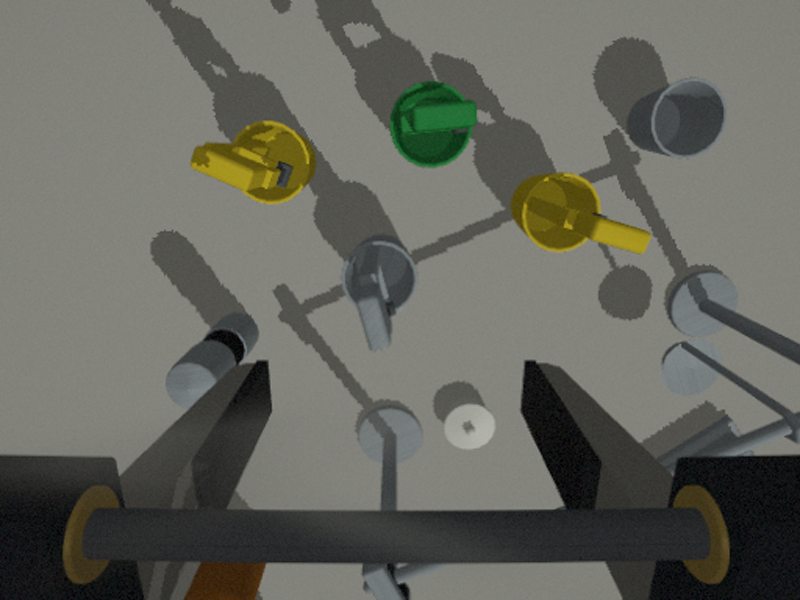

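The wrist view shows the steel pot's lug top near (374,325) in the enlarged picture, with its long axis nearly along image vertical. I enlarge it to get the edges.

Run:
```python
import pickle
from h import *
s,c=pickle.load(open("w1.pkl","rb"))
im=c["color"][145:235,205:290]; im=cv2.resize(im,None,fx=6.5,fy=6.5,interpolation=cv2.INTER_CUBIC); im=cv2.convertScaleAbs(im,alpha=1.3)
cv2.imwrite("pics/w1c.png",im[:,:,::-1]);print(im.shape)
```

```text
(585, 552, 3)
```

View pics/w1c.png

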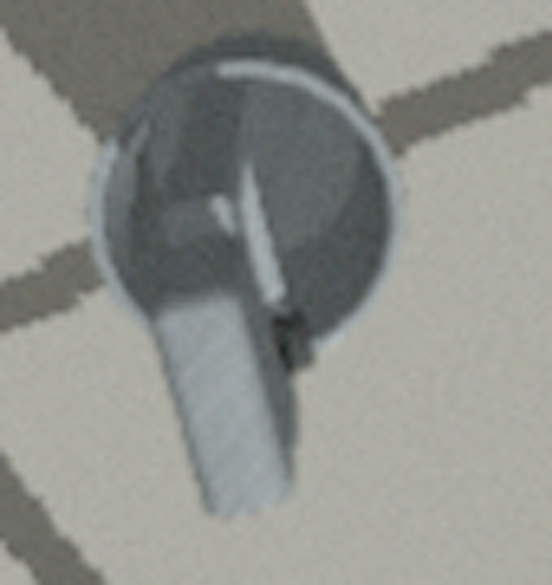

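Run:
```python
import pickle
from h import *
s,c=pickle.load(open("w1.pkl","rb"))
P=[plane(c,(205+u/6.5,145+v/6.5),.184,s) for u,v in((158,315),(238,295),(290,490),(210,513))]
P=np.array(P); d=(P[2]+P[3]-P[0]-P[1]); print(P.round(4),P.mean(0).round(4),np.degrees(np.arctan2(d[1],d[0])),np.linalg.norm(P[3]-P[0]),np.linalg.norm(P[1]-P[0]))
r=[plane(c,(205+u/6.5,145+v/6.5),.068,s) for u,v in((95,205),(398,205),(245,62))];print("rim c",((r[0]+r[1])/2).round(4))
x=R(s["tcp_rot"])[:,0];print("tool x ang",np.degrees(np.arctan2(x[1],x[0])))
# rail feet & heads
for n,p in(("footL",(389,433)),("footR",(702,303))): print(n,plane(c,np.array(p)/1.5625,.005,s).round(4))
```

```text
[[ 0.4585 -0.1521  0.184 ]
 [ 0.4609 -0.1403  0.184 ]
 [ 0.4912 -0.1468  0.184 ]
 [ 0.4893 -0.1592  0.184 ]] [ 0.475  -0.1496  0.184 ] -12.494147524779079 0.03161647633219313 0.012015692615013542
rim c [ 0.473  -0.1488  0.068 ]
tool x ang 154.06009090691674
footL [ 0.6417 -0.2236  0.005 ]
footR [0.6483 0.1155 0.005 ]
```

Lug centre is about (0.474, −0.150) and pot yaw about −12.5°. I turn the tool, descend halfway and check.

Call:
drive_tool([
  [[0,0,-1.3],[-0.3,-0.2,0.5],0.8],
  [[0,0,-2.7],[-0.65,-0.42,1.2],0.7],
  [[0,0,-2.7],[-0.65,-0.42,2.0],0.6],
  [[0,0,-2.7],[-0.65,-0.42,2.8],0.5],
  [[0,0,-2.7],[-0.65,-0.42,2.8],0.5],
])

```text
clock: 2.53
tool_pos: [0.4717, -0.1486, 0.2246]
tcp_rot: [-0.004, 0.108, 0.994, 0.0]
force: [-0.1, 1.1, -0.3]
width: 0.0608
grip_force: 0.0
```

Call:
drive_tool([
  [[0,0,0],[0,0,0],0.5],
  [[0,0,0],[0,0,0],0.5],
  [[0,0,0],[0,0,0],0.5],
])

```text
clock: 2.78
tool_pos: [0.4754, -0.1506, 0.23]
tcp_rot: [0.001, 0.108, 0.994, 0.0]
force: [0.1, -0.3, 0.4]
width: 0.0459
grip_force: 0.0
```

Run:
```python
import pickle
from h import *
s=env.read_state(); c=env.camera("wrist"); pickle.dump((s,c),open("w2.pkl","wb")); print(s["tool_pos"],s["force"],s["width"]); x=R(s["tcp_rot"])[:,0];print("tool x ang",np.degrees(np.arctan2(x[1],x[0])))
im=cv2.resize(c["color"][180:384,130:380],None,fx=2.9,fy=2.9,interpolation=cv2.INTER_CUBIC); cv2.imwrite("pics/w2.png",im[:,:,::-1]);print(im.shape)
```

```text
[ 0.47542809 -0.15061423  0.23001425] [ 0.07615188 -0.34215842  0.42916581] 0.04591170470452415
tool x ang 167.55452260674642
(592, 725, 3)
```

View pics/w2.png

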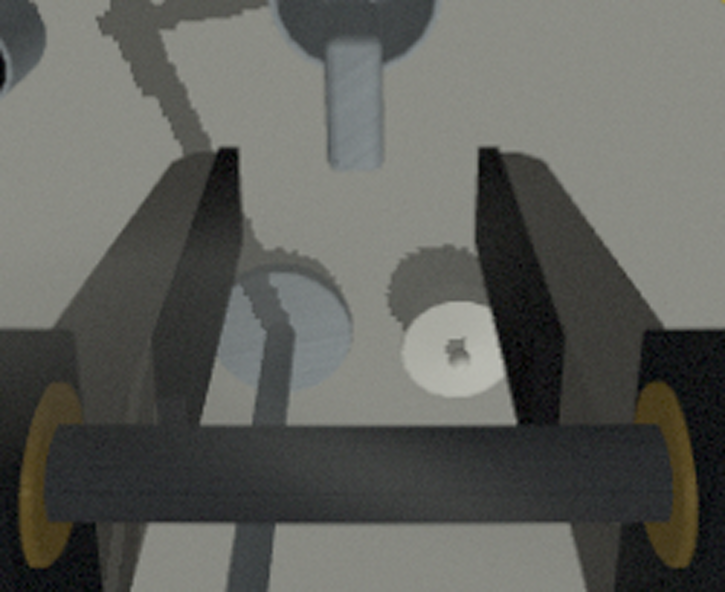

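Lug top spans (328,42) to (383,168) in this crop. It is upright and centred between the fingers at (230,150) and (488,150).

Run:
```python
import pickle
from h import *
s,c=pickle.load(open("w2.pkl","rb"))
P=np.array([plane(c,(130+u/2.9,180+v/2.9),.184,s) for u,v in((328,40),(382,40),(384,169),(329,169))])
d=(P[2]+P[3]-P[0]-P[1]); print(P.mean(0),np.degrees(np.arctan2(d[1],d[0])),np.linalg.norm(P[3]-P[0]),np.linalg.norm(P[1]-P[0]))
print("in tool mm",R(s["tcp_rot"]).T@(P.mean(0)-s["tool_pos"])*1e3)
```

```text
[ 0.47484194 -0.15000263  0.184     ] -11.809241497338853 0.03309585950068554 0.01270827470283454
in tool mm [ 0.83367983  0.4381716  46.01240623]
```

Call:
drive_tool([
  [[0,0,0],[0,0,0.9],0.5],
  [[0,0,0],[0,0,1.8],0.5],
  [[0,0,0],[0,0,2.4],0.5],
  [[0,0,0],[0,0,2.75],0.5],
  [[0,0,0],[0,0,2.75],0.5],
])

```text
clock: 3.25
tool_pos: [0.4736, -0.1505, 0.1448]
tcp_rot: [-0.001, 0.109, 0.994, 0.0]
force: [-0.6, 0.2, 0.7]
width: 0.046
grip_force: 0.0
```

Call:
drive_tool([
  [[0,0,0],[0,0,0],0.3],
  [[0,0,0],[0,0,0],0.2],
  [[0,0,0],[0,0,0],0],
  [[0,0,0],[0,0,0],0],
  [[0,0,0],[0,0,0],0],
], grip_force=60)

```text
clock: 3.67
tool_pos: [0.4748, -0.151, 0.1466]
tcp_rot: [0.001, 0.109, 0.994, 0.0]
force: [-0.4, -0.1, 0.0]
width: 0.0147
grip_force: 0.0
```

Call:
drive_tool([
  [[0,0,0],[0,0,0],0],
  [[0,0,0],[0,0,0],0],
  [[0,0,0],[0,0,0],0],
])

```text
clock: 3.92
tool_pos: [0.4748, -0.1509, 0.1466]
tcp_rot: [0.0, 0.109, 0.994, 0.0]
force: [-0.4, 1.5, 6.6]
width: 0.0136
grip_force: 60.0
```

Gripped at 60 N. Now lift, turn to the rail's heading and take the approach position.

Call:
drive_tool([
  [[0,0,0],[0,0,-0.2],0],
  [[0,0,0],[0,0,-0.7],0],
  [[0,0,0],[0,0,-1.3],0],
  [[0,0,0],[0,0,-2.0],0],
  [[0,0,0],[0,0,-2.5],0],
])

```text
clock: 4.33
tool_pos: [0.4742, -0.1512, 0.2222]
tcp_rot: [0.0, 0.109, 0.994, -0.0]
force: [0.6, -0.6, -2.4]
width: 0.0138
grip_force: 60.0
```

Call:
drive_tool([
  [[0,0,-0.4],[-0.4,0.4,-0.33],0],
  [[0,0,-0.9],[-1.1,1.0,-0.33],0],
  [[0,0,-1.4],[-1.8,1.6,-0.33],0],
  [[0,0,-1.9],[-2.5,2.3,-0.33],0],
  [[0,0,-2.3],[-3.1,2.8,-0.33],0],
])

```text
clock: 4.75
tool_pos: [0.5845, -0.087, 0.2305]
tcp_rot: [-0.0, 0.007, 1.0, 0.0]
force: [0.9, 0.5, -2.2]
width: 0.0139
grip_force: 60.0
```

Call:
drive_tool([
  [[0,0,0],[0,0,0],0],
  [[0,0,0],[0,0,0],0],
  [[0,0,0],[0,0,0],0],
  [[0,0,0],[0,0,0],0],
])

```text
clock: 5.08
tool_pos: [0.5822, -0.0901, 0.2307]
tcp_rot: [-0.0, 0.01, 1.0, -0.0]
force: [-0.4, 0.0, -2.0]
width: 0.0137
grip_force: 60.0
```

Run:
```python
import pickle
from h import *
s=env.read_state(); cs={n:env.camera(n) for n in("side","wrist","scene")}; pickle.dump((s,cs),open("w3.pkl","wb")); print({k:np.round(s[k],4) for k in("tool_pos","tcp_rot","force","width","grip_force","wrist_torque")}); x=R(s["tcp_rot"])[:,0];print("tool x ang",np.degrees(np.arctan2(x[1],x[0])))
im=np.hstack([cv2.resize(cs[n]["color"][a:a+150,b:b+130],None,fx=3,fy=3,interpolation=cv2.INTER_CUBIC) for n,a,b in(("side",120,250),("scene",140,170))]); cv2.imwrite("pics/w3.png",im[:,:,::-1]);print(im.shape)
```

```text
{'tool_pos': array([ 0.5822, -0.0901,  0.2307]), 'tcp_rot': array([-5.0e-04,  9.8e-03,  1.0e+00, -1.0e-04]), 'force': array([-0.3919,  0.003 , -1.9675]), 'width': np.float64(0.0137), 'grip_force': np.float64(59.9673), 'wrist_torque': array([0.0283, 0.025 , 0.013 ])}
tool x ang 178.88193231891486
(450, 780, 3)
```

View pics/w3.png

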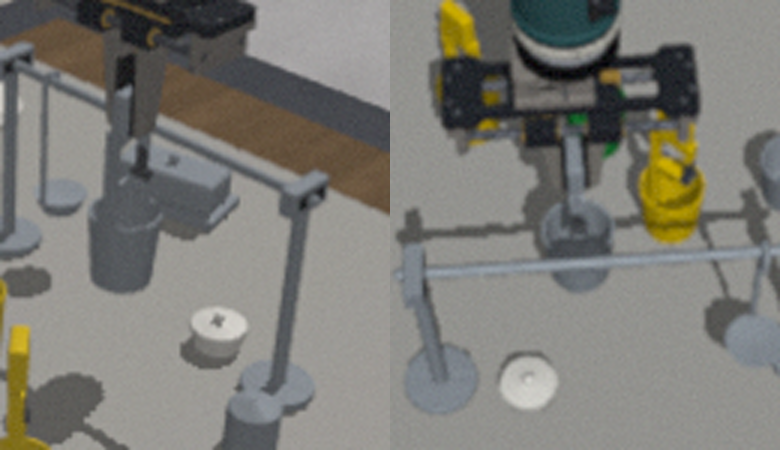

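The pot hangs straight in the gripper, in front of the bar and clear of the salt dish and ladle. Now I feel for the bar.

Call:
drive_tool([
  [[0,0,0],[-0.2,0,0],0],
  [[0,0,0],[-0.4,0,0],0],
  [[0,0,0],[-0.6,0,0],0],
  [[0,0,0],[-0.75,0,0],0],
  [[0,0,0],[-0.8,0,0],0],
])

```text
clock: 5.65
tool_pos: [0.6083, -0.0894, 0.2306]
tcp_rot: [0.0, 0.009, 1.0, -0.0]
force: [1.5, 0.9, -2.0]
width: 0.0138
grip_force: 60.0
```

Call:
drive_tool([
  [[0,0,0],[-0.05,0,0],0],
  [[0,0,0],[-0.1,0,0],0],
  [[0,0,0],[-0.15,0,0],0],
])

```text
clock: 5.9
tool_pos: [0.6118, -0.0896, 0.2307]
tcp_rot: [-0.0, 0.009, 1.0, 0.0]
force: [-0.8, 0.8, -2.7]
width: 0.0138
grip_force: 60.0
```

Call:
drive_tool([
  [[0,0,0],[-0.05,0,0],0],
  [[0,0,0],[-0.1,0,0],0],
  [[0,0,0],[-0.15,0,0],0],
])

```text
clock: 6.15
tool_pos: [0.6164, -0.0896, 0.2308]
tcp_rot: [0.0, 0.009, 1.0, 0.0]
force: [0.1, -0.0, -3.4]
width: 0.0134
grip_force: 60.0
```

Call:
drive_tool([
  [[0,0,0],[-0.05,0,0],0],
  [[0,0,0],[-0.1,0,0],0],
  [[0,0,0],[-0.1,0,0],0],
])

```text
clock: 6.4
tool_pos: [0.6188, -0.0897, 0.2306]
tcp_rot: [-0.001, 0.009, 1.0, 0.0]
force: [-1.4, 0.5, -1.0]
width: 0.014
grip_force: 60.0
```

Call:
drive_tool([
  [[0,0,0],[-0.05,0,0],0],
  [[0,0,0],[-0.1,0,0],0],
  [[0,0,0],[-0.1,0,0],0],
])

```text
clock: 6.65
tool_pos: [0.6216, -0.0897, 0.2304]
tcp_rot: [-0.001, 0.009, 1.0, 0.0]
force: [-5.6, -0.4, -0.7]
width: 0.0134
grip_force: 60.0
```

Call:
drive_tool([
  [[0,0,0],[-0.05,0,0],0],
  [[0,0,0],[-0.1,0,0],0],
  [[0,0,0],[-0.1,0,0],0],
])

```text
clock: 6.9
tool_pos: [0.6245, -0.0898, 0.2303]
tcp_rot: [-0.001, 0.009, 1.0, 0.0]
force: [-5.1, -0.2, -1.9]
width: 0.0135
grip_force: 60.0
```

Call:
drive_tool([
  [[0,0,0],[-0.05,0,0],0],
  [[0,0,0],[-0.1,0,0],0],
  [[0,0,0],[-0.1,0,0],0],
])

```text
clock: 7.15
tool_pos: [0.6271, -0.0899, 0.23]
tcp_rot: [-0.002, 0.009, 1.0, 0.0]
force: [-5.8, 0.9, -3.4]
width: 0.0139
grip_force: 60.0
```

Contact at TCP x ≈ 0.619, steady at about 5.5 N: the gate is opening. The flick is expected at about 0.649–0.653.

Call:
drive_tool([
  [[0,0,0],[-0.06,0,0],0],
  [[0,0,0],[-0.12,0,0],0],
  [[0,0,0],[-0.18,0,0],0],
  [[0,0,0],[-0.2,0,0],0],
])

```text
clock: 7.48
tool_pos: [0.6327, -0.09, 0.2296]
tcp_rot: [-0.002, 0.009, 1.0, 0.0]
force: [-5.6, -0.2, -3.2]
width: 0.0133
grip_force: 60.0
```

Call:
drive_tool([
  [[0,0,0],[-0.06,0,0],0],
  [[0,0,0],[-0.12,0,0],0],
  [[0,0,0],[-0.18,0,0],0],
  [[0,0,0],[-0.2,0,0],0],
])

```text
clock: 7.82
tool_pos: [0.6388, -0.09, 0.2294]
tcp_rot: [-0.002, 0.009, 1.0, 0.0]
force: [-5.5, 0.2, -4.5]
width: 0.0138
grip_force: 60.0
```

Run:
```python
import pickle
from h import *
s=env.read_state(); c=env.camera("side"); d=env.camera("wrist"); print(s["tool_pos"],s["force"],s["wrist_torque"])
im=cv2.resize(c["color"][130:240,270:370],None,fx=5,fy=5,interpolation=cv2.INTER_CUBIC); cv2.imwrite("pics/w4.png",im[:,:,::-1])
```

```text
[ 0.63882555 -0.09004166  0.22935072] [-5.52854972  0.24615594 -4.49097595] [ 0.05932202  1.45926989 -0.00304923]
```

View pics/w4.png

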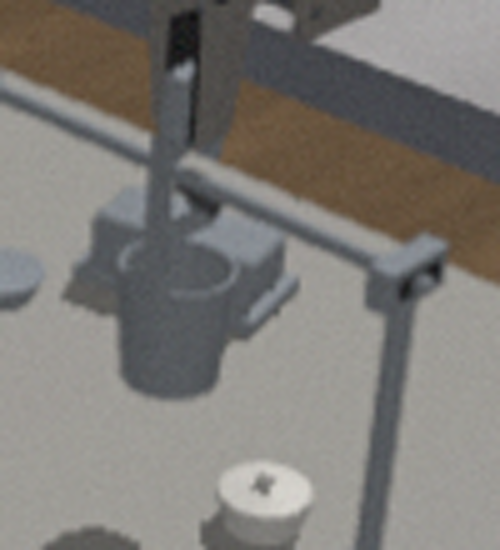

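The hook is round the bar, with the bar pressing on the gate and the pot still upright. I continue, raising slightly.

Call:
drive_tool([
  [[0,0,0],[-0.06,0,-0.02],0],
  [[0,0,0],[-0.12,0,-0.04],0],
  [[0,0,0],[-0.17,0,-0.05],0],
  [[0,0,0],[-0.17,0,-0.05],0],
])

```text
clock: 8.25
tool_pos: [0.6455, -0.0901, 0.2316]
tcp_rot: [-0.0, 0.009, 1.0, -0.0]
force: [-3.6, 0.1, -7.5]
width: 0.0135
grip_force: 60.0
```

Call:
drive_tool([
  [[0,0,0],[-0.03,0,0],0],
  [[0,0,0],[-0.06,0,0],0],
  [[0,0,0],[-0.06,0,0],0],
])

```text
clock: 8.5
tool_pos: [0.648, -0.09, 0.2322]
tcp_rot: [0.001, 0.009, 1.0, -0.0]
force: [-0.1, -0.2, -8.4]
width: 0.0135
grip_force: 60.0
```

Call:
drive_tool([
  [[0,0,0],[-0.03,0,0],0],
  [[0,0,0],[-0.06,0,0],0],
  [[0,0,0],[-0.06,0,0],0],
])

```text
clock: 8.75
tool_pos: [0.6501, -0.0901, 0.2326]
tcp_rot: [0.001, 0.009, 1.0, -0.0]
force: [1.0, -0.2, -8.9]
width: 0.014
grip_force: 60.0
```

Call:
drive_tool([
  [[0,0,0],[-0.03,0,0],0],
  [[0,0,0],[-0.06,0,0],0],
  [[0,0,0],[-0.06,0,0],0],
])

```text
clock: 9.0
tool_pos: [0.6518, -0.0904, 0.2335]
tcp_rot: [0.001, 0.009, 1.0, -0.0]
force: [0.3, -0.4, -2.2]
width: 0.0134
grip_force: 60.0
```

The vertical load has dropped from −8.9 to −2.2 N, so the gate has flicked shut. Now the tug, with contact expected near TCP x ≈ 0.635.

Call:
drive_tool([
  [[0,0,0],[0,0,0],0],
  [[0,0,0],[0.1,0,0.02],0],
  [[0,0,0],[0.2,0,0.04],0],
  [[0,0,0],[0.3,0,0.05],0],
  [[0,0,0],[0.4,0,0.05],0],
])

```text
clock: 9.42
tool_pos: [0.6383, -0.09, 0.2308]
tcp_rot: [-0.0, 0.009, 1.0, 0.0]
force: [0.3, -0.7, -2.3]
width: 0.0137
grip_force: 60.0
```

Call:
drive_tool([
  [[0,0,0],[0.04,0,0],0],
  [[0,0,0],[0.08,0,0],0],
  [[0,0,0],[0.1,0,0],0],
  [[0,0,0],[0.1,0,0],0],
])

```text
clock: 9.75
tool_pos: [0.6358, -0.0899, 0.2309]
tcp_rot: [0.0, 0.009, 1.0, 0.0]
force: [0.5, 0.2, -2.8]
width: 0.0137
grip_force: 60.0
```

Call:
drive_tool([
  [[0,0,0],[0.03,0,0],0],
  [[0,0,0],[0.05,0,0],0],
  [[0,0,0],[0.05,0,0],0],
])

```text
clock: 10.0
tool_pos: [0.6342, -0.0899, 0.2307]
tcp_rot: [-0.0, 0.009, 1.0, -0.0]
force: [0.5, 0.8, -1.1]
width: 0.0137
grip_force: 60.0
```

Call:
drive_tool([
  [[0,0,0],[0.03,0,0],0],
  [[0,0,0],[0.03,0,0],0],
])

```text
clock: 10.17
tool_pos: [0.6335, -0.0899, 0.2308]
tcp_rot: [0.0, 0.009, 1.0, -0.0]
force: [0.8, 0.3, -2.1]
width: 0.0136
grip_force: 60.0
```

Call:
drive_tool([
  [[0,0,0],[0.03,0,0],0],
  [[0,0,0],[0.03,0,0],0],
])

```text
clock: 10.33
tool_pos: [0.6333, -0.0899, 0.231]
tcp_rot: [0.001, 0.009, 1.0, -0.0]
force: [3.5, 0.3, -4.1]
width: 0.0133
grip_force: 60.0
```

Call:
drive_tool([
  [[0,0,0],[0.03,0,0],0],
  [[0,0,0],[0.03,0,0],0],
])

```text
clock: 10.5
tool_pos: [0.633, -0.0899, 0.2311]
tcp_rot: [0.002, 0.009, 1.0, -0.0]
force: [5.3, -0.6, -4.4]
width: 0.0136
grip_force: 60.0
```

Call:
drive_tool([
  [[0,0,0],[0.03,0,0],0],
  [[0,0,0],[0.03,0,0],0],
  [[0,0,0],[0.03,0,0],0],
  [[0,0,0],[0.03,0,0],0],
])

```text
clock: 10.83
tool_pos: [0.6329, -0.0898, 0.2312]
tcp_rot: [0.003, 0.009, 1.0, -0.0]
force: [7.1, -0.9, -5.1]
width: 0.0137
grip_force: 60.0
```

```bash
python3 -c "
from h import *
s=env.read_state();print(s['tool_pos'],s['force'],s['wrist_torque'])"
```

```text
[ 0.63289687 -0.0898369   0.23120307] [ 7.05727782 -0.86279401 -5.09637924] [-0.10105938 -1.96518063  0.00492586]
```

The tug held 5–7 N for more than 0.3 s. I go forward to centre the bar under the roof peak, then lower.

Call:
drive_tool([
  [[0,0,0],[-0.1,0,0],0],
  [[0,0,0],[-0.2,0,0],0],
  [[0,0,0],[-0.3,0,0],0],
  [[0,0,0],[-0.42,0,0],0],
  [[0,0,0],[-0.42,0,0],0],
])

```text
clock: 11.25
tool_pos: [0.6437, -0.09, 0.2306]
tcp_rot: [-0.0, 0.009, 1.0, -0.0]
force: [0.1, -0.1, -2.7]
width: 0.0138
grip_force: 60.0
```

Call:
drive_tool([
  [[0,0,0],[0,0,0.1],0],
  [[0,0,0],[0,0,0.2],0],
  [[0,0,0],[0,0,0.3],0],
  [[0,0,0],[0,0,0.4],0],
  [[0,0,0],[0,0,0.45],0],
])

```text
clock: 11.67
tool_pos: [0.6429, -0.09, 0.2166]
tcp_rot: [-0.0, 0.009, 1.0, 0.0]
force: [0.3, 0.2, -1.9]
width: 0.0137
grip_force: 60.0
```

Call:
drive_tool([
  [[0,0,0],[0,0,0.03],0],
  [[0,0,0],[0,0,0.06],0],
  [[0,0,0],[0,0,0.06],0],
])

```text
clock: 11.92
tool_pos: [0.6432, -0.0901, 0.2154]
tcp_rot: [-0.0, 0.009, 1.0, -0.0]
force: [-0.1, -0.0, -2.7]
width: 0.0137
grip_force: 60.0
```

Call:
drive_tool([
  [[0,0,0],[0,0,0.03],0],
  [[0,0,0],[0,0,0.03],0],
  [[0,0,0],[0,0,0.03],0],
])

```text
clock: 12.17
tool_pos: [0.6433, -0.0901, 0.2147]
tcp_rot: [0.0, 0.009, 1.0, 0.0]
force: [0.8, -1.1, -2.1]
width: 0.0135
grip_force: 60.0
```

Call:
drive_tool([
  [[0,0,0],[0,0,0.03],0],
  [[0,0,0],[0,0,0.03],0],
  [[0,0,0],[0,0,0.03],0],
])

```text
clock: 12.42
tool_pos: [0.6433, -0.0901, 0.2137]
tcp_rot: [-0.0, 0.009, 1.0, 0.0]
force: [-0.1, -0.0, -1.6]
width: 0.0136
grip_force: 60.0
```

Call:
drive_tool([
  [[0,0,0],[0,0,0.03],0],
  [[0,0,0],[0,0,0.03],0],
  [[0,0,0],[0,0,0.03],0],
])

```text
clock: 12.67
tool_pos: [0.6433, -0.0901, 0.2127]
tcp_rot: [-0.0, 0.009, 1.0, 0.0]
force: [0.7, -0.8, -1.8]
width: 0.0139
grip_force: 60.0
```

Call:
drive_tool([
  [[0,0,0],[0,0,0.03],0],
  [[0,0,0],[0,0,0.03],0],
  [[0,0,0],[0,0,0.03],0],
])

```text
clock: 12.92
tool_pos: [0.6433, -0.0901, 0.2119]
tcp_rot: [0.0, 0.009, 1.0, 0.0]
force: [-1.7, 0.3, -1.6]
width: 0.0134
grip_force: 60.0
```

Call:
drive_tool([
  [[0,0,0],[0,0,0.02],0],
  [[0,0,0],[0,0,0.02],0],
  [[0,0,0],[0,0,0.02],0],
])

```text
clock: 13.17
tool_pos: [0.6435, -0.0901, 0.2117]
tcp_rot: [0.0, 0.009, 1.0, 0.0]
force: [-0.8, 0.2, -0.2]
width: 0.014
grip_force: 60.0
```

Call:
drive_tool([
  [[0,0,0],[0,0,0.01],0],
  [[0,0,0],[0,0,0.01],0],
  [[0,0,0],[0,0,0.01],0],
])

```text
clock: 13.42
tool_pos: [0.6435, -0.0901, 0.2116]
tcp_rot: [0.0, 0.009, 1.0, 0.0]
force: [-1.9, 0.8, 3.6]
width: 0.0133
grip_force: 60.0
```

Run:
```python
from h import *
f=[]
for i in range(3):
    c=env.camera("side"); s=env.read_state(); f.append(s["force"])
print(np.mean(f,0),s["tool_pos"],s["wrist_torque"])
im=cv2.resize(c["color"][130:250,260:370],None,fx=5,fy=5,interpolation=cv2.INTER_CUBIC); cv2.imwrite("pics/w5.png",im[:,:,::-1])
```

```text
[-1.74999425  0.32570838  5.00017454] [ 0.64350428 -0.09011817  0.2115428 ] [ 0.0918889   0.37866873 -0.01334225]
```

View pics/w5.png

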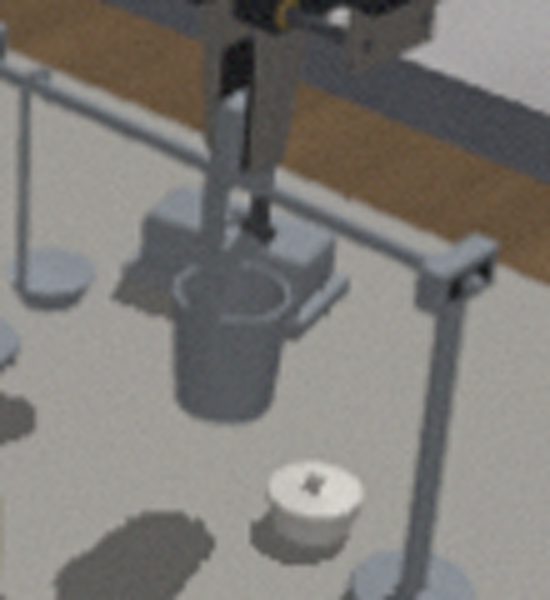

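The pot is upright, with the bar under the roof and the gate standing. The rail load is about 7 N, so I ease up a little before letting go.

Call:
drive_tool([
  [[0,0,0],[0.01,0,-0.03],0],
  [[0,0,0],[0.02,0,-0.03],0],
  [[0,0,0],[0.02,0,-0.03],0],
], grip_force=20)

```text
clock: 13.82
tool_pos: [0.6431, -0.09, 0.2117]
tcp_rot: [0.001, 0.009, 1.0, -0.0]
force: [1.3, -0.0, 0.4]
width: 0.0137
grip_force: 20.0
```

Call:
drive_tool([
  [[0,0,0],[0,0,0],0],
  [[0,0,0],[0,0,0],0],
])

```text
clock: 13.98
tool_pos: [0.643, -0.09, 0.2118]
tcp_rot: [0.0, 0.009, 1.0, -0.0]
force: [2.0, -0.3, -0.7]
width: 0.0141
grip_force: 20.0
```

Call:
drive_tool([
  [[0,0,0],[-0.01,0,0],0],
  [[0,0,0],[-0.01,0,0],0],
  [[0,0,0],[-0.01,0,0],0],
], grip_force=5)

```text
clock: 14.23
tool_pos: [0.643, -0.09, 0.2118]
tcp_rot: [-0.0, 0.009, 1.0, 0.0]
force: [1.2, 0.9, -0.6]
width: 0.014
grip_force: 5.0
```

Call:
drive_tool([
  [[0,0,0],[0,0,0],0.16],
  [[0,0,0],[0,0,0],0.18],
  [[0,0,0],[0,0,0],0.22],
  [[0,0,0],[0,0,0],0.3],
  [[0,0,0],[0,0,0],0.35],
])

```text
clock: 14.65
tool_pos: [0.6429, -0.0901, 0.2119]
tcp_rot: [-0.0, 0.009, 1.0, 0.0]
force: [-0.8, -0.3, -0.8]
width: 0.0311
grip_force: 0.0
```

Call:
drive_tool([
  [[0,0,0],[0,0,0],0.4],
  [[0,0,0],[0,0,0],0.4],
  [[0,0,0],[0,0,0],0.4],
  [[0,0,0],[0,0,0],0.4],
  [[0,0,0],[0,0,0],0.4],
])

```text
clock: 15.07
tool_pos: [0.643, -0.0901, 0.2119]
tcp_rot: [0.0, 0.009, 1.0, 0.0]
force: [0.8, -0.1, 0.1]
width: 0.0367
grip_force: 0.0
```

Call:
drive_tool([
  [[0,0,0],[0,0,-0.3],0.4],
  [[0,0,0],[0,0,-0.9],0.4],
  [[0,0,0],[0,0,-1.7],0.4],
  [[0,0,0],[0,0,-2.6],0.4],
  [[0,0,0],[0,0,-3.4],0.4],
])

```text
clock: 15.48
tool_pos: [0.6431, -0.0903, 0.3161]
tcp_rot: [0.0, 0.009, 1.0, -0.0]
force: [0.2, 0.5, -0.2]
width: 0.0369
grip_force: 0.0
```

Call:
drive_tool([
  [[0,0,0],[0,0,0],0.4],
  [[0,0,0],[0,0,0],0.4],
  [[0,0,0],[0,0,0],0.4],
  [[0,0,0],[0,0,0],0.4],
  [[0,0,0],[0,0,0],0.4],
])

```text
clock: 15.9
tool_pos: [0.6425, -0.0899, 0.3127]
tcp_rot: [-0.001, 0.009, 1.0, 0.0]
force: [-0.3, -0.1, -0.6]
width: 0.0368
grip_force: 0.0
```

Run:
```python
from h import *
ims=[env.camera("side")["color"] for i in range(24)]
g=[cv2.cvtColor(i,cv2.COLOR_RGB2GRAY)[160:250,270:350].astype(np.float32) for i in ims]
w=cv2.createHanningWindow((80,90),cv2.CV_32F)
print([tuple(np.round(cv2.phaseCorrelate(g[0],x,w)[0],2)) for x in g[::3]])
print(env.read_state()["clock"])
im=cv2.resize(ims[-1][130:250,260:370],None,fx=5,fy=5,interpolation=cv2.INTER_CUBIC); cv2.imwrite("pics/w6.png",im[:,:,::-1])
```

```text
[(np.float64(0.0), np.float64(0.0)), (np.float64(0.05), np.float64(0.03)), (np.float64(-0.01), np.float64(0.05)), (np.float64(0.14), np.float64(-0.11)), (np.float64(0.2), np.float64(-0.07)), (np.float64(0.2), np.float64(-0.0)), (np.float64(0.11), np.float64(-0.04)), (np.float64(0.21), np.float64(0.33))]
17.1
```

View pics/w6.png

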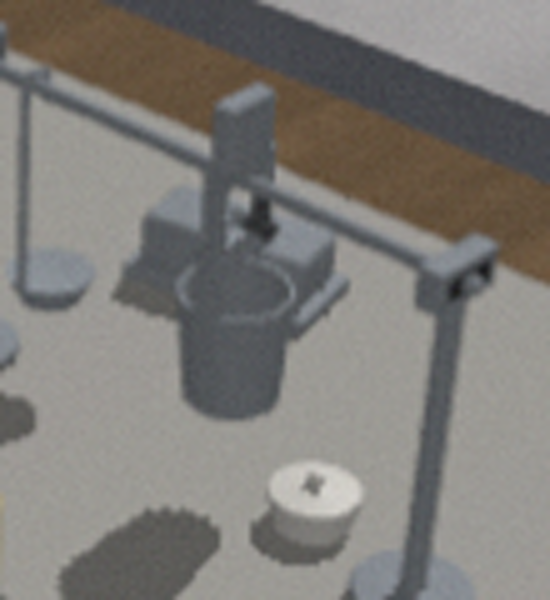

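The pot hangs upright and still on the bar at about (240,180) in this crop. The gate is shut, the gripper is clear and the salt dish is untouched. I hand the job in.

```bash
python3 -c "
from h import *
print(env.close_job())"
```

```text
the job is handed in; nothing more can be done
None
```

The steel pot hangs by its snap hook on the rail, gate shut after a tug of about 5–7 N, gripper clear and the neighbouring objects apparently untouched; I handed the job in at about 17 s, and the hand-in reported no verdict.

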